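Swing out the caddy's top tier to its other notch and lay the soap in the dish below

ROBOT

A 6-joint arm with a two-finger parallel gripper is mounted at the origin on the work surface. World frame = base frame: x ahead of the robot, y to its left, z up, the work surface at z = 0. Lengths are in m, angles in rad, forces in N, time in s.
With the tool pointing down it reaches from about 0.35 to 0.975 m from the base axis. Payload 4.9 kg.
Tool frame: the origin (TCP) lies at the very end of the fingers, on their centre line; the grasp point (between the pads) lies 19 mm behind it (ctrl.grasp_offset is the distance from the TCP to the grasp point, in m); z points along the fingers, y is the line along which they close (so a half turn about z gives the same grasp; the last joint's range is limited). The gripper opens to 85 mm and grips with 20 to 120 N. Pads are 22 mm wide; open, the fingers measure 114 mm over their backs; the gripper's body (76 mm by 85 mm) begins 54 mm behind the grasp point. The pads swing forward as they close: fully open they stand 13 mm farther back than shut.
Start: joints at [-1.231, 0.053, 1.613, -0, 1.476, -0.119], TCP at [0.277, -0.56, 0.231] pointing down, gripper open.
Joint ranges: [-3.01, 3.01], [-1.01, 2.22], [0.06, 2.58], [-1.02, 4.17], [0.09, 2.62], [-3.14, 3.14]. Speed limits (rad/s): [2.57, 2.57, 3.14, 3.14, 3.14, 3.14].

INTERFACE

Orientations are given as a rotation vector (axis times angle).
In Python, from station import ctrl, optics gives the robot as it stands.
- The arm moves only by the shell command python3 -m handwheel 'ROWS' [OPENING] [FORCE]. ROWS is JSON, a list of rows, each an object of numbers: "tx", "ty", "tz": the shift along the tool's x, y, z in mm; "roll": the turn about the tool's z in rad. A call has 1 to 12 rows; each row shifts and turns the commanded pose from where the row before left it, along the tool's axes as they then stand; what a row does not reach is not made up. A row lasts 1/12 s, in which the tool goes at most 41.7 mm and 7.16 degrees, less where a joint would pass 70% of its speed; a pose out of reach is approached as far as the arm can. A call with a gripper value outside its range is refused whole. OPENING is the finger opening in mm, from 0 to 85.4, set as the call begins (- or left out, the last holds). The fingers move at their own pace and stop on an object; FORCE is the grip in N (left out, the last holds). Time passes only in rows, so rows that do not move let the fingers close. It gives the time, the measured TCP pose, the force, the opening and the grip force at its end, in the units of the state.
- ctrl.get_obs(): the state, without advancing time (a new reading comes with each control period).
- optics.get_image(name): name is "scene" or "top" or "wrist"; returns (picture, depth): 384x512x3 uint8, red, green, blue; 384x512 float32, m along the optical axis (not along the pixel's ray), 0 where there is no reading.
- optics.camera_params(name): a dict with "mtx" (3x3 intrinsics, pixels), "extrinsics" (4x4, takes a point from camera to world coordinates); the wrist camera has in their place "tool_from_camera" (4x4, takes a point from camera to tool coordinates, whose origin is the TCP and whose axes are the flange's). Camera axes: x right, y down, z forward; pixel columns grow to the right and rows downward; lengths in m; the calibration is good to about 2 mm. A picture is of the moment at which its call begins: read the wrist's pose just before it. camera_params takes no time and is no camera call.
- ctrl.finish_job(): hands the job in; it is judged then, once.
The state is a dict: "t": time; "q": joint angles; "dq": joint speeds; "effort": joint torques, N m; "tool_pos": TCP position; "tool_rot": TCP orientation; "contact_force": force on the tool from outside, world axes, zero at the start; "wrist_torque": the same for the moment, N m; "opening": finger opening in m; "grip_force": force on a finger pad.
Only numpy, scipy, OpenCV 4.12 (cv2) and the standard library are available. Lean on these libraries where they do the work, as an engineer would, in place of code of your own. Each camera call takes 0.05 s, during which the arm holds its last target. There are 200 camera calls.

TASK

The swivelling top tier of the blue corner caddy is parked over the soap dish. Lift the sprung knob on its hub, swing the tier round and let the knob snap fully home in its other notch, without forcing the catch, and then lay the pink soap bar gently and flat in the uncovered dish of the bottom tier. Leave the pumice riding in the top tier and everything else where it stands.

Things in the scene. Friction and masses are not known exactly. Their poses are not given: they have to be found in the camera images.
- caddy: Blue plastic corner caddy fixed to the ledge: stepping tiers round a steel post. Origin on the post's axis at ledge height. Bottom tier: a quarter fan, radius 226 mm, floor 16 mm and rims 28 mm above the ledge, from 25 deg on the +y side of the caddy's own -x axis to 66 deg on its -y side. On the -y side stand an empty middle step (radius 100 mm, 70 mm high) and the jar.
- dish (a point): Centre of the bottom tier's soap dish, at the tops of its drain ribs: 22 mm above the ledge, 170 mm from the post along the caddy's own -x. Caddy's axes. Inside, the dish is 116 mm along y by 84 (at the corners) to 92 mm (curved outer wall) along x; its low walls stand 6 mm above the rib tops. The soap's long side goes along y. The parked top tier hangs 98 mm above the ribs.
- tier (a joint): Angle of the top tier about the post, rad: 0 parked over the dish, growing counter-clockwise seen from above, 1.75 at most. Friction only about 0.03 N m plus the pin's drag. A catch ring inside the hub has two notches, each with some 0.06 rad of play either way: the parked one at 0, the other set by the owner anywhere from 0.95 to 1.40; it cannot be seen, only felt.
- pan (a point): Middle of the floor of the top tier's pan (inside 96 x 60 mm, rim tops 14 mm above its floor, floor 125 mm above the ledge), 137 mm from the post, carrying the pumice. Turns with the tier: its own -x points away from the post.
- knob (a joint): Lift of the sprung knob, m: 0 fully home, pin in a notch. The spring pulls it down with 5 N at 0 to 8 N at the top. The pin clears the notch at 0.006 and meets its upper stop at 0.010. Let go between the notches, the knob rests at 0.006 with its pin on the ring, and snaps down to 0 (in about 0.05 s) once the tier is turned until the pin finds a notch.
- knob_grip (a point): Centre of the knob's grip bar, on the post's axis, 184 mm above the ledge when home. The bar is 46 mm along its own x by 14 mm along y by 24 mm high. Under the bar are 16 mm of free height down to the hub's round lid (radius 38 mm, top 156 mm above the ledge). Turns with the tier: its x lies along the tier.
- pin: Steel catch pin under the knob, inside the hub, 26 mm from the axis, 7 mm wide. It jams or breaks if pressed with more than 20 N against a notch side, the ring or its upper stop; 20 N on its side is about 0.5 N m of twist on the knob. Letting the knob go from the top is harmless.
- soap: Pink soap bar, 54 mm (its x) by 84 mm (its y) by 28 mm high, about 0.1 kg, lying flat on the ledge. Origin at the centre of its underside.
- pumice: Grey pumice stone, 80 x 50 x 34 mm, lying in the top tier's pan; it rides along. Origin under its centre.
- jar: Round glass jar with a twist cap, 54 mm across, 78 mm high, standing in the bottom tier beside the dish. Origin under its centre.
- loofah_handle: White hard plastic loofah handle lying on the ledge, about 230 mm along its x, 50 mm wide, 22 mm high. Origin under it.
- shampoo: White bottle, 60 mm across, 170 mm high. Origin under its centre.
- tumbler: White cup, 72 mm across, 95 mm high. Origin under its centre.
- nail_brush: Wooden nail brush, bristles down, 45 x 88 x 32 mm. Origin under its centre.
Mind the look-alikes: they are no part of the job. What is shaped like the soap but orange or yellow is not meant.

How it is judged:
On the way, in this order (a step that is already met when the one before it is completed fails the run):
1. the knob is lifted until its pin is clear of the parked notch (value of joint knob above 0.0055 m and value of joint tier below 0.15 rad), for 0.1 s.
2. the tier is swung round and the knob has snapped home in the other notch (value of joint tier above 0.8 rad and value of joint knob below 0.002 m), for 0.3 s.
At the end, for the whole second after the job is handed in: Top tier at rest in its other notch (over 0.8 rad, knob within 2 mm of home); soap at rest, flat (0.08 rad) on the dish ribs (underside within 3 mm), centre within 22 mm of the dish centre in x and 32 mm in y; pumice within 25 mm of the pan middle (all of step 2 and x of soap in the frame of dish between -0.022 and 0.022 m and y of soap in the frame of dish between -0.032 and 0.032 m and z of soap in the frame of dish between -0.003 and 0.003 m and angle between soap's own z axis and vertical below 0.08 rad and linear speed of soap below 0.02 m/s and distance between pumice and pan below 0.025 m and velocity of joint tier between -0.05 and 0.05 rad/s); the robot touches nothing.
It fails at once if the catch pin is forced with more than 20 N against the ring, a notch or its stop (contact force between pin and anything else above 20 N).
It fails at once if the soap is dropped or pressed into the caddy with more than 30 N (contact force between soap and caddy above 30 N).
It fails at once if the pumice leaves the pan (distance between pumice and pan above 0.04 m).
It fails at once if a bystander is pushed more than 30 mm (distance of any of jar, loofah_handle, shampoo, tumbler, nail_brush from where it was at the start of the episode above 0.03 m).
It also fails if it takes over 72 s, if anything falls off the work surface, if the arm or the gripper's body presses on something with over 40 N, if the wrist force passes 120 N, or if a joint passes its speed limit or range.

## Working session

There is one attempt and no reset: what is moved stays moved. The work goes in short steps, Python scripts to look and compute and a shell command to move; the robot and the scene stay as the last step left them, time stands still between calls to the robot, and variables do not carry over. Pictures are saved under pics/ and viewed, at most 10 in all, crops included, and the job is handed in when it is done.

```bash
mkdir -p pics; ls
cat > h.py <<'E'
import numpy as np,cv2
from station import ctrl,optics
def snap(n):
    o=ctrl.get_obs(); im,d=optics.get_image(n); p=optics.camera_params(n)
    if n=='wrist':
        T=np.eye(4);T[:3,:3]=cv2.Rodrigues(np.array(o['tool_rot'],float))[0];T[:3,3]=o['tool_pos'];E=T@np.array(p['tool_from_camera'])
    else:E=np.array(p['extrinsics'])
    return im,d,np.array(p['mtx']),E
def cloud(d,K,E):
    v,u=np.mgrid[:d.shape[0],:d.shape[1]]
    P=np.stack([(u-K[0,2])/K[0,0]*d,(v-K[1,2])/K[1,1]*d,d],-1)
    return P@E[:3,:3].T+E[:3,3]
E
python3 - <<'E'
from h import *
for n in('scene','top'):
    im,d,K,E=snap(n); np.savez(n+'.npz',im=im,d=d,K=K,E=E); cv2.imwrite(f'pics/{n}.png',im[...,::-1]); print(n,E.round(3).tolist())
o=ctrl.get_obs();print({k:np.round(v,3).tolist() for k,v in o.items()})
E
```

```text
pics
scene [[-0.281, 0.525, -0.803, 1.551], [0.959, 0.137, -0.247, 0.273], [-0.019, -0.84, -0.542, 0.8], [0.0, 0.0, 0.0, 1.0]]
top [[0.005, -0.984, 0.18, 0.243], [-1.0, -0.005, -0.001, -0.028], [0.002, -0.18, -0.984, 1.657], [0.0, 0.0, 0.0, 1.0]]
{'t': 0.1, 'q': [-1.231, 0.053, 1.614, 0.0, 1.476, -0.119], 'dq': [-0.001, -0.0, -0.003, 0.002, -0.0, 0.0], 'effort': [0.0, -39.49, -37.136, -0.0, 0.004, -0.0], 'tool_pos': [0.277, -0.56, 0.23], 'tool_rot': [-3.058, -0.714, 0.0], 'contact_force': [-0.503, 0.078, 0.174], 'wrist_torque': [-0.018, -0.008, 0.036], 'grip_force': 0.0, 'opening': 0.086}
```

View pics/top.png

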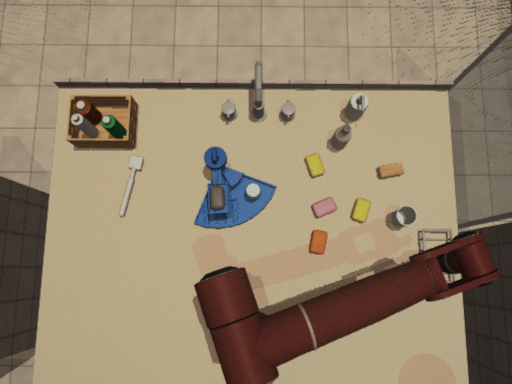

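View pics/scene.png

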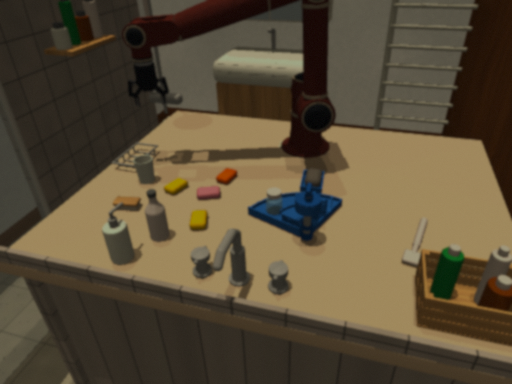

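The top view shows the pink soap at (324,207). The look-alikes are orange (318,242), yellow (361,210) and (315,165), and the nail brush (391,170). The knob and post are at (216,157), the pumice in the parked tier at (217,197), and the jar at (253,190). My choice is (324,207), the only pink one; I'll check it in a close crop.

Run:
```python
from h import *
f=np.load('top.npz');im,d,K,E=[f[k] for k in('im','d','K','E')]
P=cloud(d,K,E);hsv=cv2.cvtColor(im,cv2.COLOR_RGB2HSV)
def rep(n,m,z):
    q=P[m]; q=q[np.abs(q[:,2]-z)<.012]
    r=cv2.minAreaRect(q[:,:2].astype(np.float32)*1000); print(n,len(q),q.mean(0).round(4),[np.round(x,1) for x in r]);return q
v,u=np.mgrid[:384,:512]
print(im[207,324],hsv[207,324],hsv[242,318],hsv[197,217],hsv[200,205],P[197,217],P[207,324],P[157,216],P[190,253])
box=lambda a,b,c,e:(u>a)&(u<b)&(v>c)&(v<e)
rep('soap',box(308,340,194,220)&(P[...,2]>.012),.028)
c=box(185,285,140,235)
rep('pumice',box(200,235,180,215),.159)
rep('bar',box(195,235,140,175),.19)
rep('lid',box(195,235,140,175)&(P[...,2]<.17),.156)
rep('jar',box(235,270,175,205),.078)
q=rep('bottom',c&(hsv[...,0]>100)&(hsv[...,0]<125)&(hsv[...,1]>120),.022)
crop=im[130:250,185:345]; cv2.imwrite('pics/crop.png',cv2.resize(crop,None,fx=5,fy=5,interpolation=cv2.INTER_CUBIC)[...,::-1])
for i in range(140,176,3): print(' '.join('%4d'%(1000*z) for z in P[i,200:234:2,2]))
```

```text
[184 141 138] [  2  64 184] [ 13 173 183] [ 14  47 114] [106 142 138] [0.48219336 0.11433988 0.16305438] [ 0.46901817 -0.25915949  0.03025676] [0.61007591 0.11727228 0.19774399] [ 0.51914311 -0.00388752  0.09093858]
soap 321 [ 0.4693 -0.2604  0.0269] [array([ 470.1, -261.6]), array([53.5, 84.7]), np.float64(23.5)]
pumice 313 [0.482  0.1148 0.1568] [array([486.5, 115.3]), array([105.3,  47.9]), np.float64(0.8)]
bar 62 [0.6182 0.124  0.1935] [array([619. , 124.8]), array([45.1, 15.7]), np.float64(6.5)]
lid 323 [0.616  0.1233 0.1562] [array([618. , 123.2]), array([79.3, 74.8]), np.float64(49.1)]
jar 58 [0.5248 0.0102 0.078 ] [array([533.5,  19.8]), array([107.9,  45.7]), np.float64(55.3)]
bottom 1712 [0.4771 0.0621 0.0189] [array([477.6,  62.2]), array([225.2, 224.9]), np.float64(69.5)]
   3    0    1    5   -6    1    2    4    4    2   -2   -4    3    7    3    0    0
   3    0    2    0   -1    2    3   -5    5    3    2   -7   -3   -1   -1    0   -4
   6    4   -3    2    1    0   -4   -2   -3    0    3   -3    0    0   -2   -2   -2
  -4   -1    4    1  156  154  197  192  155  155  151  160   -3    4    5    2    0
  -1    5    1  154  161  156  192  194  196  162  160  161  154   -2   -1    2    0
   3  -10   -2  157  157  158  193  192  195  172  156  155  157  150   -3   -8   -1
  -4    4  160  154  158  157  165  196  191  164  157  153  158  156    1    1   -1
  -1    0    0  156  160  158  156  190  188  164  154  152  154  144    0   -4   -4
   0   -5   -8  127  163  158  157  158  160  158  159  153  152    4   -7   -1   -2
  -1    0    1    1    3  154  152  154  152  152  148  137   60   55    2   -3    0
  -1   -1   -3    1    1    2    7  124  137  124  132   60   61   60   58   55   68
  -1    7    2   -2   -6    2   -2  128  142  121  135   16   61   62   66   56   58
```

View pics/crop.png

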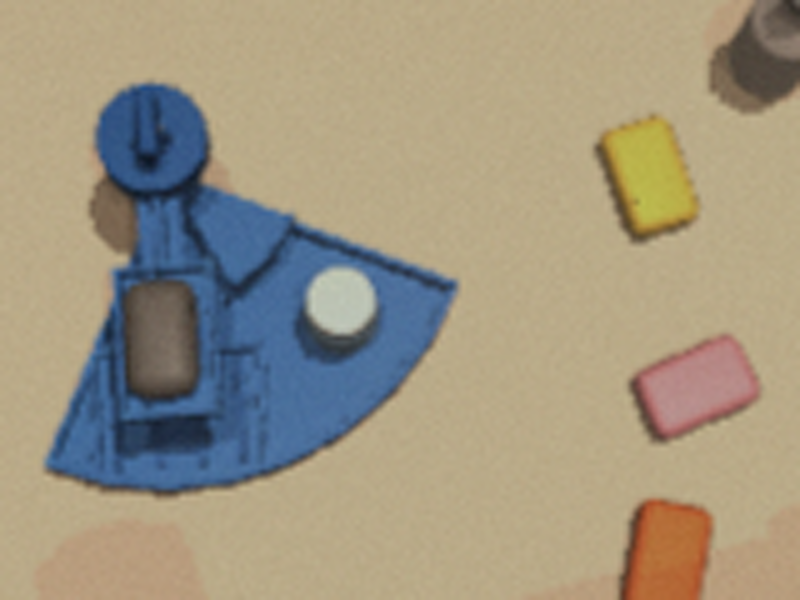

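The crop confirms the pink bar at about (697,387), a rounded pink block distinct from the orange and yellow ones. The bar sits on the hub lid at about (147,130). Next is the caddy's yaw, from the fan's straight edges.

Run:
```python
from h import *
f=np.load('top.npz');im,d,K,E=[f[k] for k in('im','d','K','E')]
def ray(uv,z):
    uv=np.atleast_2d(np.array(uv,float));r=np.c_[(uv[:,0]-K[0,2])/K[0,0],(uv[:,1]-K[1,2])/K[1,1],np.ones(len(uv))]@E[:3,:3].T
    return E[:3,3]+r*((z-E[2,3])/r[:,2:])
hsv=cv2.cvtColor(im,cv2.COLOR_RGB2HSV)
m=((hsv[...,0]>98)&(hsv[...,0]<125)&(hsv[...,1]>90)).astype(np.uint8);m[:,:185]=0;m[:,290:]=0
# left edge: first blue px per row; right edge: first blue px per column
L=[(np.flatnonzero(m[r])[0]-.5,r) for r in range(200,219)]
R=[(c,np.flatnonzero(m[:,c])[0]-.5) for c in range(246,272)]
for n,pts,off in(('L',L,25),('R',R,-66)):
    q=ray(pts,.026)[:,:2];vx,vy,x,y=cv2.fitLine(q.astype(np.float32),cv2.DIST_HUBER,0,.001,.001).ravel()
    a=np.degrees(np.arctan2(vy,vx))%180; print(n,a, 'dist of post',(vx*(.1235-y)-vy*(.618-x)))
    # dir of edge = 180+yaw -off
    print('yaw', (a+off+90)%180-90)
k=np.array(ctrl.get_obs()['tool_rot'],float);print(cv2.Rodrigues(k)[0].round(3))
```

```text
L 158.3884 dist of post -0.0036539584
yaw 3.3883972
R 69.674934 dist of post 0.004589122
yaw 3.6749344
[[ 0.897  0.443 -0.001]
 [ 0.443 -0.897  0.002]
 [ 0.    -0.002 -1.   ]]
```

```bash
python3 -m handwheel '[{"roll":0.1,"tz":-25},{"roll":0.1,"tz":-25},{"roll":0.1,"tz":-25},{"roll":0.098,"tz":-15},{"tx":19,"ty":-33},{"tx":19,"ty":-33},{"tx":19,"ty":-33},{"tx":19,"ty":-33},{"tx":19,"ty":-33},{"tx":19,"ty":-33},{"tx":19,"ty":-33},{"tx":19,"ty":-33}]' 40 25
python3 -m handwheel '[{"tx":19,"ty":-33},{"tx":19,"ty":-33},{"tx":19,"ty":-33},{"tx":19,"ty":-33},{"tx":19,"ty":-33},{"tx":19,"ty":-33},{"tx":19,"ty":-33},{"tx":19,"ty":-33},{"tx":19,"ty":-33},{"tx":19,"ty":-33},{},{}]'
python3 - <<'E'
from h import *
o=ctrl.get_obs();R=cv2.Rodrigues(np.array(o['tool_rot'],float))[0]
print(o['tool_pos'],R.round(3).tolist(),o['q'],o['contact_force'],o['wrist_torque'])
print(optics.camera_params('wrist')['tool_from_camera'])
im,d,K,E=snap('wrist');np.savez('w1.npz',im=im,d=d,K=K,E=E);cv2.imwrite('pics/w1.png',im[...,::-1])
E
```

```text
[ 0.27660335 -0.55984201  0.23018675] [[0.897, 0.443, -0.001], [0.443, -0.897, 0.002], [0.0, -0.002, -1.0]] [-1.23101908e+00  5.33046835e-02  1.61414098e+00  2.55931335e-05
  1.47599407e+00 -1.19008778e-01] [-0.50281799  0.07781761  0.17362876] [-0.01779308 -0.008419    0.03574886]
[[ 4.92854959e-04 -9.50740402e-01 -3.09987815e-01  7.86568036e-02]
 [ 9.99999845e-01  5.48648199e-04 -9.28008283e-05  1.32131954e-03]
 [ 2.58303753e-04 -3.09987721e-01  9.50740525e-01 -1.43016126e-01]
 [ 0.00000000e+00  0.00000000e+00  0.00000000e+00  1.00000000e+00]]$[0]: bad value
$[0]: bad value
```

View pics/w1.png

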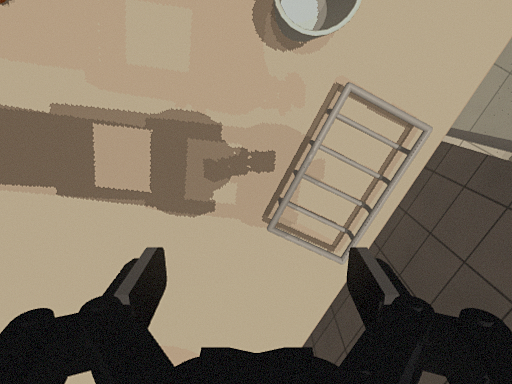

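The call was refused, so nothing moved. The view shows only the rack and ledge, with the finger tips at (150,270) and (365,270). I'll try rows with all four keys.

```bash
python3 -m handwheel '[{"tx":0,"ty":0,"tz":-25,"roll":0.1},{"tx":0,"ty":0,"tz":-25,"roll":0.1},{"tx":0,"ty":0,"tz":-25,"roll":0.1},{"tx":0,"ty":0,"tz":-15,"roll":0.098},{"tx":19,"ty":-33,"tz":0,"roll":0},{"tx":19,"ty":-33,"tz":0,"roll":0},{"tx":19,"ty":-33,"tz":0,"roll":0},{"tx":19,"ty":-33,"tz":0,"roll":0}]' 40 25 || python3 -m handwheel --help
```

```text
t: 0.82
tool_pos: [0.3449, -0.4225, 0.3209]
tool_rot: [-3.14, -0.094, 0.0]
contact_force: [-0.1, -0.1, 0.0]
opening: 0.0399
grip_force: 0.0
```

```bash
python3 -m handwheel '[{"tx":19,"ty":-33,"tz":0,"roll":0},{"tx":19,"ty":-33,"tz":0,"roll":0},{"tx":19,"ty":-33,"tz":0,"roll":0},{"tx":19,"ty":-33,"tz":0,"roll":0},{"tx":19,"ty":-33,"tz":0,"roll":0},{"tx":19,"ty":-33,"tz":0,"roll":0},{"tx":19,"ty":-33,"tz":0,"roll":0},{"tx":19,"ty":-33,"tz":0,"roll":0},{"tx":19,"ty":-33,"tz":0,"roll":0},{"tx":19,"ty":-33,"tz":0,"roll":0},{"tx":19,"ty":-33,"tz":0,"roll":0},{"tx":19,"ty":-33,"tz":0,"roll":0}]'
python3 -m handwheel '[{"tx":0,"ty":-33,"tz":0,"roll":0},{"tx":0,"ty":-33,"tz":0,"roll":0},{"tx":0,"ty":-33,"tz":0,"roll":0},{"tx":0,"ty":0,"tz":0,"roll":0},{"tx":0,"ty":0,"tz":0,"roll":0}]'
python3 - <<'E'
from h import *
im,d,K,E=snap('wrist');np.savez('w1.npz',im=im,d=d,K=K,E=E);cv2.imwrite('pics/w2.png',im[...,::-1])
o=ctrl.get_obs();print(o['contact_force'],o['wrist_torque'],o['q'])
P=cloud(d,K,E);m=(P[...,2]>.18)&(P[...,2]<.215)&(d>.05)
m&=(np.hypot(P[...,0]-.618,P[...,1]-.1235)<.04)
q=P[m];print(m.sum(),q.mean(0),cv2.minAreaRect(q[:,:2].astype(np.float32)*1000))
l=P[(abs(P[...,2]-.156)<.006)&(np.hypot(P[...,0]-.618,P[...,1]-.1235)<.05)];print(len(l),l.mean(0),cv2.minEnclosingCircle(l[:,:2].astype(np.float32)*1000))
E
```

```text
t: 1.82
tool_pos: [0.5485, -0.0129, 0.321]
tool_rot: [3.14, 0.096, -0.0]
contact_force: [2.1, -0.8, 0.3]
opening: 0.0401
grip_force: 0.0
t: 2.23
tool_pos: [0.5418, 0.0853, 0.3209]
tool_rot: [3.14, 0.1, -0.001]
contact_force: [-0.3, -0.8, 0.4]
opening: 0.0403
grip_force: 0.0
[-0.48052069 -1.03076432 -0.55500201] [ 0.00930984  0.03258969 -0.00794329] [ 1.87162391e-02 -1.67431657e-01  1.67666299e+00 -5.64460929e-04
  1.63294330e+00  1.52740252e+00]
1084 [0.62228918 0.12273005 0.1949522 ] ((621.8436889648438, 123.53852081298828), (45.57101058959961, 15.72271728515625), 5.022442817687988)
4215 [0.62277656 0.12253849 0.15652023] ((621.5803833007812, 123.51556396484375), 37.77867889404297)
```

View pics/w2.png

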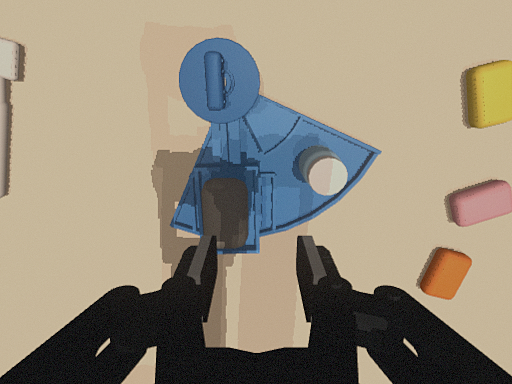

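The wrist view shows the knob bar on the lid at (215,80), the pumice in the pan at (225,210) and the jar at (325,175). The bar's length and width come out at 45.6 x 15.7 mm, which matches. I'll move above it and re-measure.

```bash
python3 -m handwheel '[{"tx":27.3,"ty":-11,"tz":0,"roll":0},{"tx":27.5,"ty":-11,"tz":0,"roll":0},{"tx":27.5,"ty":-11.2,"tz":0,"roll":0},{"tx":0,"ty":0,"tz":30,"roll":0},{"tx":0,"ty":0,"tz":30,"roll":0},{"tx":0,"ty":0,"tz":30,"roll":0},{"tx":0,"ty":0,"tz":0,"roll":0},{"tx":0,"ty":0,"tz":0,"roll":0}]' 36
cat > meas.py <<'E'
from h import *
im,d,K,E=snap('wrist');P=cloud(d,K,E);o=ctrl.get_obs()
r=np.hypot(P[...,0]-.6218,P[...,1]-.1235)
hsv=cv2.cvtColor(im,cv2.COLOR_RGB2HSV);b=(hsv[...,1]>80)&(hsv[...,0]>95)&(hsv[...,0]<125)
q=P[(P[...,2]>.187)&(P[...,2]<.225)&(r<.032)&b&(d>.05)]
l=P[(abs(P[...,2]-.156)<.008)&(r<.034)&b]
c=q[:,:2]-q[:,:2].mean(0);w,V=np.linalg.eigh(c.T@c)if len(q)>20 else(0,np.eye(2))
print('bar',len(q),np.median(q,0).round(4),cv2.minAreaRect(q[:,:2].astype(np.float32)*1000),'pca',np.degrees(np.arctan(V[1,1]/V[0,1])).round(2),'lid',len(l),np.median(l,0).round(4),'rise',np.round(np.median(q[:,2])-np.median(l[:,2]),4))
R=cv2.Rodrigues(np.array(o['tool_rot'],float))[0];print(np.round(o['tool_pos'],4),'yaw',np.degrees(np.arctan2(R[1,0],R[0,0])).round(2),np.round(o['contact_force'],2),np.round(o['wrist_torque'],3))
E
python3 - <<'E'
import meas
cv2=meas.cv2;cv2.imwrite('pics/w3.png',meas.im[...,::-1])
E
```

```text
t: 2.95
tool_pos: [0.6212, 0.1206, 0.229]
tool_rot: [3.14, 0.092, -0.008]
contact_force: [0.8, -0.6, 0.6]
opening: 0.036
grip_force: 0.0
bar 1615 [0.6251 0.1237 0.1959] ((622.522216796875, 123.62200927734375), (45.192474365234375, 15.608746528625488), 5.03247594833374) pca 5.01 lid 4723 [0.6281 0.1232 0.1566] rise 0.0393
[0.6226 0.1209 0.2319] yaw 3.39 [-0.13 -0.23  0.52] [ 0.005 -0.028  0.039]
```

View pics/w3.png

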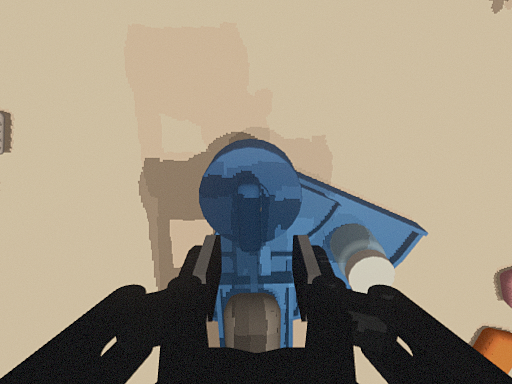

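The bar sits centred between the open fingers at (250,205), with its top at 0.196 m as it should be. I'll align and descend.

```bash
python3 -m handwheel '[{"tx":0,"ty":-2.6,"tz":0,"roll":-0.026},{"tx":0,"ty":0,"tz":0,"roll":0},{"tx":0,"ty":0,"tz":20,"roll":0},{"tx":0,"ty":0,"tz":20,"roll":0},{"tx":0,"ty":0,"tz":20,"roll":0},{"tx":0,"ty":0,"tz":0,"roll":0},{"tx":0,"ty":0,"tz":0,"roll":0},{"tx":0,"ty":0,"tz":0,"roll":0}]' 36
python3 meas.py
python3 -m handwheel '[{"tx":0,"ty":0,"tz":0,"roll":0},{"tx":0,"ty":0,"tz":0,"roll":0},{"tx":0,"ty":0,"tz":0,"roll":0}]' 18
python3 meas.py
```

```text
t: 3.67
tool_pos: [0.6233, 0.1248, 0.1738]
tool_rot: [-3.138, -0.137, -0.005]
contact_force: [0.1, 0.9, -0.0]
opening: 0.0361
grip_force: 0.0
bar 3181 [0.6267 0.1237 0.1959] ((628.33837890625, 122.6422348022461), (48.524688720703125, 51.80048370361328), 42.463619232177734) pca 2.03 lid 6326 [0.6335 0.1249 0.1566] rise 0.0394
[0.6235 0.1248 0.1742] yaw 4.98 [ 0.73 -0.25 -0.25] [-0.072 -0.055 -0.013]
t: 3.97
tool_pos: [0.6226, 0.1248, 0.1725]
tool_rot: [-3.139, -0.136, -0.003]
contact_force: [-1.1, 0.0, 0.2]
opening: 0.0176
grip_force: 0.0
bar 3360 [0.6273 0.1236 0.196 ] ((627.400146484375, 120.27994537353516), (42.959861755371094, 47.17116928100586), 43.86421585083008) pca 1.45 lid 5555 [0.6363 0.1255 0.1565] rise 0.0394
[0.6225 0.1247 0.1721] yaw 4.97 [-0.29  0.04  0.65] [-0.034 -0.016 -0.036]
```

```bash
python3 -m handwheel '[{"tx":0,"ty":0.8,"tz":0,"roll":0},{"tx":0,"ty":0,"tz":0,"roll":0}]' 18
python3 -m handwheel '[{"tx":0,"ty":0,"tz":0,"roll":0},{"tx":0,"ty":0,"tz":0,"roll":0},{"tx":0,"ty":0,"tz":0,"roll":0},{"tx":0,"ty":0,"tz":0,"roll":0}]' 10 25
python3 meas.py
python3 -m handwheel '[{"tx":0,"ty":0,"tz":-2,"roll":0},{"tx":0,"ty":0,"tz":0,"roll":0}]'
python3 -m handwheel '[{"tx":0,"ty":0,"tz":-2,"roll":0},{"tx":0,"ty":0,"tz":0,"roll":0}]'
python3 meas.py
```

```text
t: 4.18
tool_pos: [0.6222, 0.1238, 0.1714]
tool_rot: [3.139, 0.136, 0.0]
contact_force: [0.2, 0.1, 0.1]
opening: 0.0182
grip_force: 0.0
t: 4.52
tool_pos: [0.6221, 0.125, 0.1716]
tool_rot: [-3.137, -0.137, -0.0]
contact_force: [-0.9, 5.3, 1.1]
opening: 0.013
grip_force: 28.0
bar 3237 [0.6279 0.1236 0.196 ] ((626.9803466796875, 123.85176086425781), (40.8130989074707, 47.54926300048828), 55.7014274597168) pca 2.93 lid 5859 [0.6355 0.1257 0.1566] rise 0.0395
[0.6221 0.1249 0.1715] yaw 4.99 [-0.67  5.63  1.97] [ 0.826  0.177 -0.069]
t: 4.73
tool_pos: [0.622, 0.1249, 0.172]
tool_rot: [-3.137, -0.137, 0.0]
contact_force: [2.7, 6.6, -4.9]
opening: 0.0133
grip_force: 27.0
t: 4.9
tool_pos: [0.622, 0.1249, 0.1735]
tool_rot: [-3.137, -0.137, 0.0]
contact_force: [3.7, 5.2, -6.0]
opening: 0.013
grip_force: 26.9
bar 3271 [0.6283 0.1235 0.1978] ((627.2435913085938, 119.21138763427734), (41.5939826965332, 47.82045364379883), 42.242027282714844) pca 3.56 lid 5888 [0.6354 0.1256 0.1565] rise 0.0413
[0.622  0.125  0.1734] yaw 4.99 [ 2.96  5.78 -5.79] [ 0.825 -0.602 -0.025]
```

```bash
python3 -m handwheel '[{"tx":0,"ty":-1.1,"tz":-2,"roll":0},{"tx":0,"ty":0,"tz":0,"roll":0},{"tx":0,"ty":0,"tz":0,"roll":0}]'
python3 meas.py
python3 -m handwheel '[{"tx":0,"ty":0,"tz":-2,"roll":0},{"tx":0,"ty":0,"tz":0,"roll":0},{"tx":0,"ty":0,"tz":0,"roll":0}]'
python3 meas.py
```

```text
t: 5.2
tool_pos: [0.622, 0.125, 0.1755]
tool_rot: [-3.139, -0.136, 0.001]
contact_force: [4.5, 2.9, -7.7]
opening: 0.0131
grip_force: 26.8
bar 3310 [0.6285 0.1237 0.1998] ((628.5603637695312, 127.15796661376953), (47.814109802246094, 48.55381774902344), 56.239925384521484) pca 3.61 lid 5898 [0.6351 0.1255 0.1565] rise 0.0433
[0.622  0.125  0.1756] yaw 4.97 [ 4.35  2.66 -7.02] [ 0.415 -0.748 -0.028]
t: 5.5
tool_pos: [0.622, 0.125, 0.1778]
tool_rot: [-3.138, -0.136, 0.001]
contact_force: [4.5, 3.4, -6.3]
opening: 0.0134
grip_force: 26.8
bar 3359 [0.6293 0.1237 0.2021] ((626.5025024414062, 124.03387451171875), (40.7237548828125, 47.3601188659668), 55.76333999633789) pca 4.09 lid 5872 [0.6349 0.1255 0.1565] rise 0.0455
[0.622  0.1251 0.1778] yaw 4.97 [ 4.18  2.76 -7.46] [ 0.45  -0.749 -0.026]
```

```bash
python3 -m handwheel '[{"tx":0.7,"ty":-0.5,"tz":-2,"roll":0},{"tx":0,"ty":0,"tz":0,"roll":0},{"tx":0,"ty":0,"tz":0,"roll":0},{"tx":0,"ty":0,"tz":0,"roll":0}]'
python3 meas.py
```

```text
t: 5.88
tool_pos: [0.622, 0.1251, 0.1802]
tool_rot: [3.138, 0.136, -0.004]
contact_force: [2.2, 0.4, -8.8]
opening: 0.0133
grip_force: 26.7
bar 3393 [0.6295 0.1238 0.2044] ((625.012939453125, 125.3673324584961), (40.92499542236328, 41.928871154785156), 56.36799621582031) pca 4.28 lid 5867 [0.6347 0.1255 0.1565] rise 0.0479
[0.6221 0.1251 0.1804] yaw 4.96 [ 1.27  1.32 -8.74] [-0.029 -0.25   0.009]
```

```bash
python3 -m handwheel '[{"tx":0,"ty":0,"tz":0.5,"roll":-0.04},{"tx":0,"ty":0,"tz":0,"roll":-0.04},{"tx":0,"ty":0,"tz":0,"roll":0}]'
python3 meas.py
python3 -m handwheel '[{"tx":0,"ty":0,"tz":0,"roll":-0.04},{"tx":0,"ty":0,"tz":0,"roll":-0.04},{"tx":0,"ty":0,"tz":0,"roll":-0.04},{"tx":0,"ty":0,"tz":0,"roll":0}]'
python3 meas.py
```

```text
t: 6.18
tool_pos: [0.6221, 0.1251, 0.1802]
tool_rot: [3.13, 0.263, -0.003]
contact_force: [0.6, 0.4, -8.3]
opening: 0.0136
grip_force: 26.6
bar 3378 [0.6291 0.1243 0.2045] ((625.0446166992188, 126.73883056640625), (43.58917236328125, 42.158538818359375), 62.4593620300293) pca 9.07 lid 5854 [0.6347 0.1272 0.1566] rise 0.0479
[0.6221 0.1251 0.1803] yaw 9.51 [ 0.35 -0.76 -9.06] [-0.165 -0.083  0.068]
t: 6.57
tool_pos: [0.6221, 0.1252, 0.1803]
tool_rot: [3.109, 0.448, -0.003]
contact_force: [-0.2, -0.4, -8.4]
opening: 0.0139
grip_force: 26.6
bar 3392 [0.629  0.125  0.2045] ((625.3325805664062, 126.63226318359375), (43.29766845703125, 42.82093811035156), 68.21174621582031) pca 16.11 lid 5838 [0.6346 0.1299 0.1565] rise 0.048
[0.6221 0.1252 0.1804] yaw 16.34 [-1.99 -1.37 -8.6 ] [-0.307  0.023  0.091]
```

```bash
python3 -m handwheel '[{"tx":0,"ty":0,"tz":0.3,"roll":-0.044},{"tx":0,"ty":0,"tz":0,"roll":-0.044},{"tx":0,"ty":0,"tz":0,"roll":-0.044},{"tx":0,"ty":0,"tz":0,"roll":-0.044},{"tx":0,"ty":0,"tz":0,"roll":-0.044},{"tx":0,"ty":0,"tz":0,"roll":-0.044},{"tx":0,"ty":0,"tz":0,"roll":-0.044},{"tx":0,"ty":0,"tz":0,"roll":-0.044},{"tx":0,"ty":0,"tz":0,"roll":-0.044},{"tx":0,"ty":0,"tz":0,"roll":-0.044},{"tx":0,"ty":0,"tz":0,"roll":-0.044},{"tx":0,"ty":0,"tz":0,"roll":0}]'
python3 meas.py
```

```text
t: 7.62
tool_pos: [0.6222, 0.1251, 0.1802]
tool_rot: [2.911, 1.18, -0.003]
contact_force: [-0.8, -1.7, -8.3]
opening: 0.0133
grip_force: 26.6
bar 3379 [0.6261 0.1285 0.2044] ((623.1153564453125, 127.75466918945312), (42.15556335449219, 42.86851501464844), 4.937934875488281) pca 44.59 lid 5838 [0.6342 0.1358 0.1566] rise 0.0478
[0.6222 0.1252 0.1801] yaw 44.05 [-1.54 -1.4  -8.26] [-0.363  0.086  0.055]
```

```bash
python3 -m handwheel '[{"tx":0,"ty":0,"tz":2,"roll":0},{"tx":0,"ty":0,"tz":0,"roll":0}]'
python3 -m handwheel '[{"tx":0,"ty":0,"tz":0,"roll":0},{"tx":0,"ty":0,"tz":0,"roll":0},{"tx":0,"ty":0,"tz":0,"roll":0},{"tx":0,"ty":0,"tz":4,"roll":0},{"tx":0,"ty":0,"tz":2,"roll":0},{"tx":0,"ty":0,"tz":0,"roll":0},{"tx":0,"ty":0,"tz":0,"roll":0}]' 16
python3 meas.py
python3 -m handwheel '[{"tx":0,"ty":0,"tz":0,"roll":-0.04},{"tx":0,"ty":0,"tz":0,"roll":-0.04},{"tx":0,"ty":0,"tz":0,"roll":-0.04},{"tx":0,"ty":0,"tz":0,"roll":0}]'
python3 meas.py
```

```text
t: 7.83
tool_pos: [0.6223, 0.1252, 0.178]
tool_rot: [2.912, 1.179, -0.003]
contact_force: [-2.0, -2.2, -8.1]
opening: 0.0134
grip_force: 26.8
t: 8.42
tool_pos: [0.6227, 0.1256, 0.1723]
tool_rot: [-2.911, -1.181, 0.0]
contact_force: [-0.0, -0.4, -0.2]
opening: 0.0158
grip_force: 0.0
bar 3782 [0.625  0.1279 0.2017] ((624.571533203125, 131.20675659179688), (47.71635437011719, 47.67262649536133), 8.479086875915527) pca 45.32 lid 5724 [0.6356 0.1372 0.1565] rise 0.0451
[0.6227 0.1256 0.1724] yaw 44.16 [ 0.14  0.33 -0.47] [-0.007  0.055 -0.044]
t: 8.8
tool_pos: [0.6228, 0.1258, 0.1725]
tool_rot: [-2.834, -1.354, -0.0]
contact_force: [-0.4, 0.5, -0.6]
opening: 0.0158
grip_force: 0.4
bar 3678 [0.6248 0.1287 0.2017] ((621.9013671875, 130.9852294921875), (43.75107192993164, 46.74297332763672), 11.985077857971191) pca 46.97 lid 5712 [0.635  0.1373 0.1565] rise 0.0451
[0.6227 0.1257 0.1725] yaw 50.99 [-0.09  1.07 -0.26] [0.166 0.025 0.01 ]
```

```bash
cat > chk.py <<'E'
import sys
from meas import *
sys.exit(int(np.median(q[:,2])<.1995 or abs(o['wrist_torque'][2])>.2))
E
S='true'
python3 -m handwheel '[{"tx":0,"ty":0,"tz":0,"roll":-0.04},{"tx":0,"ty":0,"tz":0,"roll":-0.04},{"tx":0,"ty":0,"tz":0,"roll":0}]' >/dev/null && python3 chk.py &&
python3 -m handwheel '[{"tx":0,"ty":0,"tz":0,"roll":-0.03},{"tx":0,"ty":0,"tz":0,"roll":0}]' >/dev/null && python3 chk.py &&
python3 -m handwheel '[{"tx":0,"ty":0,"tz":0,"roll":-0.03},{"tx":0,"ty":0,"tz":0,"roll":0}]' >/dev/null && python3 chk.py &&
python3 -m handwheel '[{"tx":0,"ty":0,"tz":0,"roll":-0.03},{"tx":0,"ty":0,"tz":0,"roll":0}]' >/dev/null && python3 chk.py &&
python3 -m handwheel '[{"tx":0,"ty":0,"tz":0,"roll":-0.03},{"tx":0,"ty":0,"tz":0,"roll":0}]' >/dev/null && python3 chk.py &&
python3 -m handwheel '[{"tx":0,"ty":0,"tz":0,"roll":-0.03},{"tx":0,"ty":0,"tz":0,"roll":0}]' >/dev/null && python3 chk.py &&
python3 -m handwheel '[{"tx":0,"ty":0,"tz":0,"roll":-0.03},{"tx":0,"ty":0,"tz":0,"roll":0}]' >/dev/null && python3 chk.py
```

```text
bar 3672 [0.6245 0.129  0.2016] ((623.8759765625, 131.22998046875), (48.425777435302734, 47.13213348388672), 15.366064071655273) pca 51.85 lid 5717 [0.6339 0.1374 0.1565] rise 0.0451
[0.6227 0.1258 0.1725] yaw 55.54 [-0.14  1.17 -0.08] [ 0.236  0.043 -0.082]
bar 3683 [0.6244 0.1291 0.2016] ((623.7705078125, 128.03741455078125), (40.3807258605957, 46.62949752807617), 3.665701150894165) pca 53.48 lid 5716 [0.6333 0.1374 0.1565] rise 0.0451
[0.6227 0.1258 0.1725] yaw 57.26 [-1.36  2.13 -0.05] [ 0.307  0.06  -0.032]
bar 3689 [0.6244 0.1293 0.2016] ((619.9567260742188, 130.62205505371094), (42.48733901977539, 46.44837188720703), 19.663118362426758) pca 55.12 lid 5715 [0.6326 0.1374 0.1565] rise 0.045
[0.6226 0.1258 0.1725] yaw 58.98 [-1.02  1.92  0.02] [ 0.304  0.092 -0.039]
bar 3656 [0.6243 0.1292 0.2015] ((621.4854736328125, 131.9676055908203), (48.5184326171875, 47.09042739868164), 24.935710906982422) pca 56.77 lid 5724 [0.632  0.1375 0.1565] rise 0.045
[0.6226 0.1257 0.1724] yaw 60.7 [ 0.06  2.49 -0.18] [ 0.375  0.109 -0.075]
bar 3644 [0.6243 0.1295 0.2014] ((621.3842163085938, 131.9853515625), (48.50870132446289, 46.87361145019531), 25.916887283325195) pca 58.71 lid 5734 [0.6313 0.1375 0.1566] rise 0.0449
[0.6226 0.1256 0.1723] yaw 62.42 [-0.99  2.15 -0.28] [ 0.357  0.205 -0.013]
bar 3647 [0.6241 0.1296 0.2011] ((620.483642578125, 130.70098876953125), (44.01081848144531, 47.16147994995117), 24.010149002075195) pca 60.29 lid 5748 [0.6308 0.1375 0.1565] rise 0.0446
[0.6225 0.1255 0.1722] yaw 64.13 [-1.    1.08 -1.46] [ 0.297  0.182 -0.044]
bar 3262 [0.6233 0.1284 0.1959] ((621.6550903320312, 130.5358428955078), (44.410945892333984, 47.132659912109375), 24.15191078186035) pca 63.08 lid 5670 [0.6303 0.1377 0.1565] rise 0.0394
[0.6226 0.1251 0.1722] yaw 65.85 [-1.7   0.21 -0.99] [ 0.138  0.18  -0.079]
```

The knob top dropped from 0.2016 to 0.1959 m, so the pin has snapped home at a tier angle of about 1.03 rad. I'll hold, release and go to the soap.

```bash
python3 -m handwheel '[{"tx":0,"ty":0,"tz":0,"roll":0.04},{"tx":0,"ty":0,"tz":0,"roll":0},{"tx":0,"ty":0,"tz":0,"roll":0},{"tx":0,"ty":0,"tz":0,"roll":0},{"tx":0,"ty":0,"tz":0,"roll":0}]' 36
python3 meas.py
python3 -m handwheel '[{"tx":0,"ty":0,"tz":-15,"roll":0},{"tx":0,"ty":0,"tz":-30,"roll":0},{"tx":0,"ty":0,"tz":-40,"roll":0},{"tx":0,"ty":0,"tz":-40,"roll":-0.11},{"tx":0,"ty":0,"tz":0,"roll":-0.11},{"tx":0,"ty":0,"tz":0,"roll":-0.11},{"tx":0,"ty":0,"tz":0,"roll":-0.11},{"tx":0,"ty":0,"tz":0,"roll":-0.11},{"tx":0,"ty":0,"tz":0,"roll":-0.11},{"tx":0,"ty":0,"tz":0,"roll":-0.11},{"tx":0,"ty":0,"tz":0,"roll":-0.1}]' 85
python3 -m handwheel '[{"tx":-26.9,"ty":-26.4,"tz":0,"roll":0},{"tx":-26.9,"ty":-26.4,"tz":0,"roll":0},{"tx":-26.9,"ty":-26.4,"tz":0,"roll":0},{"tx":-26.9,"ty":-26.4,"tz":0,"roll":0},{"tx":-26.9,"ty":-26.4,"tz":0,"roll":0},{"tx":-26.9,"ty":-26.4,"tz":0,"roll":0},{"tx":-26.9,"ty":-26.4,"tz":0,"roll":0},{"tx":-26.9,"ty":-26.4,"tz":0,"roll":0},{"tx":-26.9,"ty":-26.4,"tz":0,"roll":0},{"tx":-26.9,"ty":-26.4,"tz":0,"roll":0},{"tx":-26.9,"ty":-26.4,"tz":0,"roll":0}]'
python3 -m handwheel '[{"tx":0,"ty":0,"tz":35,"roll":0},{"tx":0,"ty":0,"tz":35,"roll":0},{"tx":0,"ty":0,"tz":0,"roll":0},{"tx":0,"ty":0,"tz":0,"roll":0},{"tx":0,"ty":0,"tz":0,"roll":0}]'
cat > soap.py <<'E'
from h import *
im,d,K,E=snap('wrist');P=cloud(d,K,E);o=ctrl.get_obs();s=im.astype(int)
hsv=cv2.cvtColor(im,cv2.COLOR_RGB2HSV)
R=cv2.Rodrigues(np.array(o['tool_rot'],float))[0];yaw=np.degrees(np.arctan2(R[1,0],R[0,0]))
print(np.round(o['tool_pos'],4),'yaw',yaw.round(2))
m=(P[...,2]>.02)&(P[...,2]<.04)&(d>.05)&(s[...,0]-s[...,1]>20)
n,lab,st,c=cv2.connectedComponentsWithStats(m.astype(np.uint8))
for i in range(1,n):
    if st[i,4]<400: continue
    q=P[lab==i];print(c[i].round(),st[i,4],np.median(hsv[lab==i],0),np.median(q,0).round(4),cv2.minAreaRect(q[:,:2].astype(np.float32)*1000))
cv2.imwrite('pics/w4.png',im[...,::-1])
E
python3 soap.py
```

```text
t: 10.87
tool_pos: [0.6229, 0.1254, 0.1727]
tool_rot: [2.669, 1.656, 0.0]
contact_force: [0.2, -0.7, -0.0]
opening: 0.036
grip_force: 0.0
bar 3220 [0.6232 0.1286 0.1958] ((616.4777221679688, 124.95671081542969), (45.18870162963867, 40.01009750366211), 86.88754272460938) pca 65.49 lid 6384 [0.6281 0.1355 0.1565] rise 0.0393
[0.6229 0.1254 0.1727] yaw 63.64 [-0.71 -0.31  0.36] [-0.02   0.018 -0.027]
t: 11.83
tool_pos: [0.6229, 0.1256, 0.299]
tool_rot: [1.715, 2.631, 0.001]
contact_force: [0.2, 0.7, 0.3]
opening: 0.0852
grip_force: 0.0
t: 12.75
tool_pos: [0.4735, -0.2632, 0.2992]
tool_rot: [1.721, 2.625, -0.0]
contact_force: [1.2, 0.8, 0.5]
opening: 0.085
grip_force: 0.0
t: 13.17
tool_pos: [0.4752, -0.2618, 0.23]
tool_rot: [1.72, 2.625, -0.0]
contact_force: [-0.3, 0.2, 1.0]
opening: 0.0853
grip_force: 0.0
[ 0.4757 -0.262   0.2309] yaw 113.54
[155.  91.] 3891 [ 12. 185. 172.] [ 0.3481 -0.2378  0.028 ] ((347.41546630859375, -239.56924438476562), (53.35028839111328, 82.79910278320312), 78.1826400756836)
[255. 156.] 3191 [  2.  87. 166.] [ 0.4717 -0.2595  0.028 ] ((472.3680419921875, -261.6312561035156), (53.14068603515625, 81.05022430419922), 23.77119255065918)
[385. 181.] 974 [ 22. 164. 172.] [ 0.6183 -0.2238  0.0256] ((628.3884887695312, -231.20687866210938), (81.76068878173828, 52.95644760131836), 18.342445373535156)
[206. 245.] 823 [ 22. 166. 172.] [ 0.46   -0.3812  0.0257] ((463.2865905761719, -395.17181396484375), (51.805240631103516, 81.60103607177734), 71.66050720214844)
[278. 339.] 611 [ 16. 117. 165.] [ 0.6   -0.477  0.032] ((605.653076171875, -484.8317565917969), (44.06000518798828, 41.079185485839844), 11.189841270446777)
```

View pics/w4.png

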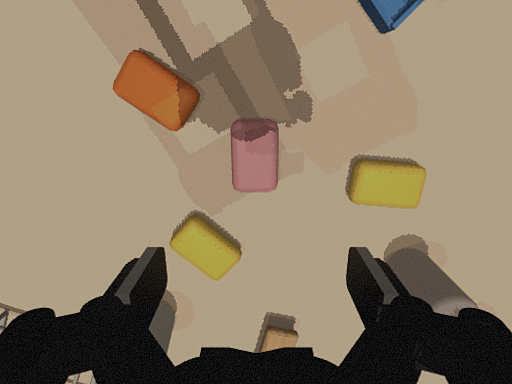

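The pink bar is at (255,156), lying between the fingers. It measures 53 x 81 mm with its top at 0.028 m, which is right. The orange bar (155,91) and the yellow ones (387,183) and (206,245) are well clear. I'll descend and grip.

```bash
python3 -m handwheel '[{"tx":1.7,"ty":-2.9,"tz":0,"roll":0},{"tx":0,"ty":0,"tz":35,"roll":0},{"tx":0,"ty":0,"tz":35,"roll":0},{"tx":0,"ty":0,"tz":35,"roll":0},{"tx":0,"ty":0,"tz":35,"roll":0},{"tx":0,"ty":0,"tz":35,"roll":0},{"tx":0,"ty":0,"tz":20,"roll":0},{"tx":0,"ty":0,"tz":15,"roll":0},{"tx":0,"ty":0,"tz":10,"roll":0},{"tx":0,"ty":0,"tz":4,"roll":0},{"tx":0,"ty":0,"tz":0,"roll":0},{"tx":0,"ty":0,"tz":0,"roll":0}]' 85
python3 -m handwheel '[{"tx":0,"ty":0,"tz":0,"roll":0},{"tx":0,"ty":0,"tz":0,"roll":0},{"tx":0,"ty":0,"tz":0,"roll":0},{"tx":0,"ty":0,"tz":0,"roll":0},{"tx":0,"ty":0,"tz":0,"roll":0},{"tx":0,"ty":0,"tz":0,"roll":0}]' 45 35
```

```text
t: 14.22
tool_pos: [0.4722, -0.2619, 0.0051]
tool_rot: [1.721, 2.625, -0.0]
contact_force: [0.4, -0.4, -0.4]
opening: 0.0849
grip_force: 0.0
t: 14.72
tool_pos: [0.472, -0.2618, 0.0049]
tool_rot: [1.721, 2.625, -0.0]
contact_force: [-1.3, 0.1, 6.1]
opening: 0.0527
grip_force: 38.7
```

```bash
python3 -m handwheel '[{"tx":0,"ty":0,"tz":-10,"roll":0},{"tx":0,"ty":0,"tz":-25,"roll":0},{"tx":0,"ty":0,"tz":-35,"roll":0},{"tx":0,"ty":0,"tz":-35,"roll":0},{"tx":0,"ty":0,"tz":-35,"roll":0.07},{"tx":0,"ty":0,"tz":-35,"roll":0.07},{"tx":0,"ty":0,"tz":-35,"roll":0.07},{"tx":0,"ty":0,"tz":-35,"roll":0.07},{"tx":0,"ty":0,"tz":0,"roll":0.07}]'
python3 -m handwheel '[{"tx":20,"ty":-2.5,"tz":0,"roll":0},{"tx":33,"ty":0,"tz":0,"roll":0},{"tx":33,"ty":0,"tz":0,"roll":0},{"tx":33,"ty":0,"tz":0,"roll":0},{"tx":33,"ty":0,"tz":0,"roll":0},{"tx":33,"ty":0,"tz":0,"roll":0},{"tx":33,"ty":0,"tz":0,"roll":0},{"tx":33,"ty":0,"tz":0,"roll":0},{"tx":20,"ty":0,"tz":0,"roll":0},{"tx":12,"ty":0,"tz":0,"roll":0},{"tx":0,"ty":0,"tz":0,"roll":0},{"tx":0,"ty":0,"tz":0,"roll":0}]'
python3 - <<'E'
from h import *
im,d,K,E=snap('wrist');np.savez('w5.npz',im=im,d=d,K=K,E=E);cv2.imwrite('pics/w5.png',im[...,::-1])
P=cloud(d,K,E)
# project expected dish corners with yaw 3.5, post .622,.1236
a=np.radians(3.5);c,s=np.cos(a),np.sin(a)
for n,x,y,z in(('dish',-.17,0,.022),('in+y',-.128,.058,.028),('in-y',-.128,-.058,.028),('out+y',-.212,.058,.028),('out-y',-.212,-.058,.028),('post',0,0,.156)):
    w=np.array([.622+c*x-s*y,.1236+s*x+c*y,z]);p=K@(E[:3,:3].T@(w-E[:3,3]));u,v=p[:2]/p[2];print(n,w.round(4),round(u),round(v))
E
```

```text
t: 15.47
tool_pos: [0.4737, -0.2631, 0.2582]
tool_rot: [2.148, 2.273, 0.002]
contact_force: [1.4, -0.4, 1.1]
opening: 0.0531
grip_force: 37.9
t: 16.47
tool_pos: [0.4511, 0.0214, 0.2484]
tool_rot: [-2.152, -2.289, 0.001]
contact_force: [-0.2, -0.5, -1.0]
opening: 0.053
grip_force: 37.8
dish [0.4523 0.1132 0.022 ] 263 73
in+y [0.4907 0.1737 0.028 ] 304 12
in-y [0.4978 0.0579 0.028 ] 299 127
out+y [0.4069 0.1685 0.028 ] 223 12
out-y [0.4139 0.0528 0.028 ] 226 127
post [0.622  0.1236 0.156 ] 510 65
```

View pics/w5.png

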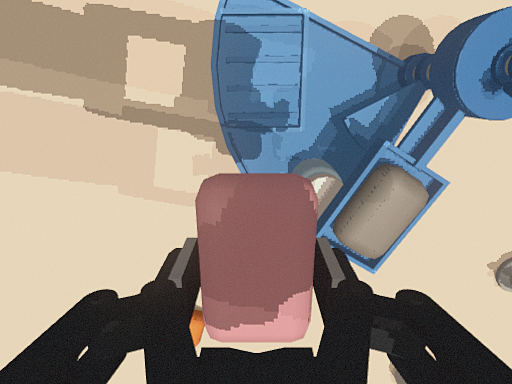

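The uncovered dish shows at (222–305, 13–127), within a pixel or so of its predicted corners. The soap hangs square in the fingers, the pumice is in the pan, and the tier is clear. I'll move over the dish and lower.

```bash
python3 -m handwheel '[{"tx":30,"ty":2,"tz":0,"roll":0},{"tx":31,"ty":2.8,"tz":0,"roll":0},{"tx":20,"ty":2,"tz":0,"roll":0},{"tx":10.6,"ty":0,"tz":0,"roll":0},{"tx":0,"ty":0,"tz":0,"roll":0},{"tx":0,"ty":0,"tz":35,"roll":0},{"tx":0,"ty":0,"tz":35,"roll":0},{"tx":0,"ty":0,"tz":35,"roll":0},{"tx":0,"ty":0,"tz":35,"roll":0},{"tx":0,"ty":0,"tz":25,"roll":0},{"tx":0,"ty":0,"tz":15,"roll":0},{"tx":0,"ty":0,"tz":0,"roll":0}]'
python3 -m handwheel '[{"tx":0,"ty":0,"tz":10,"roll":0},{"tx":0,"ty":0,"tz":10,"roll":0},{"tx":0,"ty":0,"tz":6,"roll":0},{"tx":0,"ty":0,"tz":4,"roll":0},{"tx":0,"ty":0,"tz":0,"roll":0},{"tx":0,"ty":0,"tz":0,"roll":0},{"tx":0,"ty":0,"tz":0,"roll":0}]'
```

```text
t: 17.52
tool_pos: [0.4495, 0.1111, 0.064]
tool_rot: [-2.152, -2.281, 0.011]
contact_force: [-0.1, -0.6, -1.4]
opening: 0.053
grip_force: 37.7
t: 18.1
tool_pos: [0.4534, 0.1131, 0.0392]
tool_rot: [2.153, 2.287, 0.001]
contact_force: [0.5, -0.2, -0.3]
opening: 0.0534
grip_force: 37.8
```

```bash
for i in 1; do python3 -m handwheel '[{"tx":0,"ty":0,"tz":4,"roll":0},{"tx":0,"ty":0,"tz":4,"roll":0},{"tx":0,"ty":0,"tz":0,"roll":0},{"tx":0,"ty":0,"tz":0,"roll":0}]'; done
python3 -m handwheel '[{"tx":0,"ty":0,"tz":1.5,"roll":0},{"tx":0,"ty":0,"tz":0,"roll":0}]'
python3 -m handwheel '[{"tx":0,"ty":0,"tz":1.5,"roll":0},{"tx":0,"ty":0,"tz":0,"roll":0}]'
```

```text
t: 18.43
tool_pos: [0.4525, 0.113, 0.0301]
tool_rot: [-2.153, -2.287, 0.001]
contact_force: [0.5, 0.1, -0.9]
opening: 0.0533
grip_force: 37.8
t: 18.6
tool_pos: [0.4527, 0.113, 0.0288]
tool_rot: [-2.154, -2.287, 0.0]
contact_force: [-0.9, -0.8, -1.4]
opening: 0.0532
grip_force: 37.8
t: 18.77
tool_pos: [0.4527, 0.113, 0.0273]
tool_rot: [-2.154, -2.287, 0.0]
contact_force: [0.3, -0.6, -1.2]
opening: 0.0535
grip_force: 37.8
```

```bash
python3 -m handwheel '[{"tx":0,"ty":0,"tz":1,"roll":0},{"tx":0,"ty":0,"tz":0,"roll":0}]'
python3 -m handwheel '[{"tx":0,"ty":0,"tz":1,"roll":0},{"tx":0,"ty":0,"tz":0,"roll":0}]'
```

```text
t: 18.93
tool_pos: [0.4531, 0.113, 0.0269]
tool_rot: [2.154, 2.287, 0.0]
contact_force: [-1.6, 0.2, 2.9]
opening: 0.0532
grip_force: 38.3
t: 19.1
tool_pos: [0.4531, 0.113, 0.0269]
tool_rot: [-2.153, -2.287, 0.001]
contact_force: [-5.9, -0.8, 9.6]
opening: 0.0535
grip_force: 39.1
```

The soap is in contact at the expected height. I'll ease off, open a little, then rise.

```bash
python3 -m handwheel '[{"tx":0,"ty":0,"tz":-1,"roll":0},{"tx":0,"ty":0,"tz":0,"roll":0}]'
python3 -m handwheel '[{"tx":0,"ty":0,"tz":0,"roll":0},{"tx":0,"ty":0,"tz":0,"roll":0},{"tx":0,"ty":0,"tz":0,"roll":0},{"tx":0,"ty":0,"tz":0,"roll":0}]' 66
python3 -m handwheel '[{"tx":0,"ty":0,"tz":-5,"roll":0},{"tx":0,"ty":0,"tz":-15,"roll":0},{"tx":0,"ty":0,"tz":-35,"roll":0},{"tx":0,"ty":0,"tz":-40,"roll":0},{"tx":0,"ty":0,"tz":-40,"roll":0},{"tx":0,"ty":0,"tz":-40,"roll":0},{"tx":0,"ty":0,"tz":-35,"roll":0},{"tx":-40,"ty":0,"tz":0,"roll":0},{"tx":-40,"ty":0,"tz":0,"roll":0},{"tx":0,"ty":0,"tz":0,"roll":0},{"tx":0,"ty":0,"tz":0,"roll":0}]'
python3 - <<'E'
from h import *
im,d,K,E=snap('wrist');cv2.imwrite('pics/w6.png',im[...,::-1]);P=cloud(d,K,E);s=im.astype(int)
m=(s[...,0]-s[...,2]>40)&(d>.05)&(P[...,2]>.035)&(P[...,2]<.07)&(np.hypot(P[...,0]-.452,P[...,1]-.113)<.07)
q=P[m];r=cv2.minAreaRect(q[:,:2].astype(np.float32)*1000);t=q[(q[:,2]>.045)&(abs(q[:,:2]-np.array(r[0])/1000)<.02).all(1)]
A=np.c_[t[:,:2],np.ones(len(t))];k=np.linalg.lstsq(A,t[:,2],rcond=None)[0]
a=np.radians(3.5);dd=np.array(r[0])/1000-[.4523,.1132];print(m.sum(),r,'top z',np.median(t[:,2]),'tilt',np.hypot(*k[:2]),'dish xy',dd@[np.cos(a),np.sin(a)],dd@[-np.sin(a),np.cos(a)])
l=P[(abs(P[...,2]-.1955)<.012)&(np.hypot(P[...,0]-.622,P[...,1]-.1236)<.03)];print('knob top',len(l),np.median(l[:,2]) if len(l) else None)
E
```

```text
t: 19.27
tool_pos: [0.4533, 0.1131, 0.0269]
tool_rot: [2.153, 2.287, 0.001]
contact_force: [-0.4, 0.4, 2.0]
opening: 0.0533
grip_force: 38.3
t: 19.6
tool_pos: [0.4527, 0.113, 0.0263]
tool_rot: [-2.154, -2.287, 0.0]
contact_force: [0.0, -0.2, 0.3]
opening: 0.066
grip_force: 0.0
t: 20.52
tool_pos: [0.4577, 0.0317, 0.2369]
tool_rot: [2.158, 2.283, 0.001]
contact_force: [0.1, 0.5, -0.5]
opening: 0.0658
grip_force: 0.0
3401 ((452.7278747558594, 111.77857971191406), (52.94385528564453, 81.87135314941406), 4.748920917510986) top z 0.05027607769690656 tilt 0.0012799258487057141 dish xy 0.0003403010505366357 -0.0014448901816704563
knob top 6 0.1837478171091595
```

View pics/w6.png

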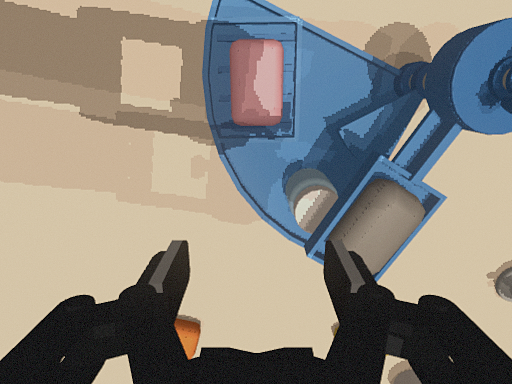

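The picture shows the soap flat in the dish at (257,83). Its top is at 0.050 m, tilt about 0.001, and it is within 2 mm of the dish centre. The pumice is in the pan at (380,220), the jar is standing, and the robot is clear. I'll hand in.

```bash
python3 -c "from station import ctrl;print(ctrl.finish_job())"
```

```text
the job is handed in; nothing more can be done
None
```

The job is handed in, verdict not shown: the tier's knob snapped home in its other notch at about 1.03 rad, the pink soap lies flat within 2 mm of the dish centre, the pumice is still in the pan, and nothing else was touched.

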